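# Rebuild the tapered cone stack of a bench filter

## Robot

A 6-joint arm with a two-finger parallel gripper is mounted at the origin on a cart in front of the work surface, level with it; the furniture and walls round the work are solid. World frame = base frame: x ahead of the robot, y to its left, z up, the work surface at z = 0. Lengths are in mm, angles in rad, forces in N, time in s.
With the tool pointing down it reaches from about 275 to 750 mm from the base axis. Payload 10.2 kg.
Tool frame: the origin (TCP) lies midway between the tips of the shut fingers; the grasp point (between the pads) lies 19 mm behind it (ctrl.grasp_offset is the distance from the TCP to the grasp point, in mm); z points along the fingers, y is the line along which they close (so a half turn about z gives the same grasp; the last joint's range is limited). The gripper opens to 85 mm and grips with 20 to 120 N. Pads are 22 mm wide; open, the fingers measure 114 mm over their backs; the gripper's body (76 mm by 85 mm) begins 54 mm behind the grasp point. The pads swing forward as they close: fully open they stand 13 mm farther back than shut.
Start: joints at [0.932, 0.313, 1.498, -0, 1.331, -0.223], TCP at [212.072, 480.267, 231.294] pointing down, gripper open.
Joint ranges: [-2.94, 2.94], [-0.97, 2.17], [0.19, 2.56], [-1.23, 4.37], [0.02, 3.11], [-2.88, 2.88]. Speed limits (rad/s): [2.39, 2.39, 3.01, 3.14, 3.14, 3.14].

## Interface

Orientations are given as a unit quaternion [w, x, y, z].
In Python, from rig import ctrl, viewer, models gives the robot as it stands. The module is installed in compiled form; this text tells all that it offers.
- The arm moves only by the shell command python3 -m pendant 'ROWS' [OPENING] [FORCE]. ROWS is text: rows parted by semicolons, each of 4 numbers parted by spaces: the shift along the tool's x, y, z in m, then the turn about the tool's z in rad. In form: x y z yaw; .... A call has 1 to 10 rows; each row shifts and turns the commanded pose from where the row before left it, along the tool's axes as they then stand; what a row does not reach is not made up. A row lasts 1/8 s, in which the tool goes at most 62.5 mm and 10.7 degrees, less where a joint would pass 70% of its speed; a pose out of reach is approached as far as the arm can. A call is refused whole if a number of a shift passes 0.0625 or a number of a turn 0.188, either way. A call with a gripper value outside its range is refused whole. OPENING is the opening, from 0 (shut) to 1 (fully open), set as the call begins (- or left out, the last holds). The fingers move at their own pace and stop on an object; FORCE is the grip in N (left out, the last holds). Time passes only in rows, so rows that do not move let the fingers close. It gives the time, the measured TCP pose, the force, the opening and the grip force at its end, in the units of the state.
- ctrl.sense(): the state, without advancing time (a new reading comes with each control period).
- viewer.capture(name): name is "scene" or "side" or "wrist"; returns a dict with "color" (400x640x3 uint8, red, green, blue), "vertical_fov" (degrees; the focal length in pixels is half the picture's height over the tangent of half this angle, whatever the lens; pixels are square), "cx", "cy" (the principal point, pixels), "pose" (4x4, takes a point from camera to world coordinates). Camera axes: x right, y down, z forward; pixel columns grow to the right and rows downward; lengths in mm; the calibration is good to about 2 mm. A picture is of the moment at which its call begins. There is no depth.
- ctrl.finish_job(): hands the job in; it is judged then, once.
Trained networks look in the newest picture that a camera, given by its name, has taken for a name from the list of things; names that differ only in an ending like _2 or _b are one class to them, and where a whole thing is asked for, a point or a joint stands for the part that bears it (a point fixed in the world has none). Each returns a list of dicts, best first, with "p" (0 to 1); they miss things now and then, are a little off and sometimes report something else, mostly with a low value. They report only what shows in the picture. A call takes as long as a camera call.
- models.boxes_of(camera, query): "at" ([x, y, z] in mm, in world coordinates, good to about 4 mm: the middle of the surface that is visible of it).
The state is a dict: "time_s": time; "joints": joint angles; "dq": joint speeds; "tau": joint torques, N m; "eef_pos": TCP position; "ee_rot": TCP orientation; "force": force on the tool from outside, world axes, zero at the start; "wrist_torque": the same for the moment, N m; "grip_width": opening from 0.0 (shut) to 1.0 (fully open); "grip_force": force on a finger pad.
Only numpy, scipy, OpenCV 4.12 (cv2) and the standard library are available. Lean on these libraries where they do the work, as an engineer would, in place of code of your own. Each camera call takes 0.05 s, during which the arm holds its last target. There are 200 camera calls.

## Task

Rebuild the filter stack: lift the blue top cone off the base and stand it aside on the worktop, then nest every plain steel cone on the base one over the other, each fully home and square, and put the blue cone back on top of them. Then thread the orange seal ring and after it the brass lock collar down the blue cone's spigot, both fully home, let everything go, and leave the bottles, the beaker and the petri dish where they are.

Things in the scene. Friction and masses are not known exactly. Their poses are not given: they have to be found in the camera images.
- stack_base: fixed base of the stack. Origin: centre of its underside on the worktop, z up. Dark round foot 100 mm across, 12 mm high, then an aluminium taper and a hub 44 mm across with its flat top at z = 52 mm. The first cone nested on it has its origin 14 mm above the base origin, the second 36 mm, then 58, 80 and 102 mm
- cone_1: plain steel cone, upright on the worktop, wide end down, 0.12 kg; 2 to 4 are present (absent: None). Origin: centre of the lower rim, z up. 60 mm tall: hollow skirt, outside 72 mm at the rim to 54 at z 38, wall 3; shoulder 53 wide to z 41; above it a solid round hub 44 across, z 41.5 to 60, to grip. Hollow 38 deep to a flat roof, 66 wide at the mouth, 48 at the roof. Nests 22 mm above the cone below, 2 mm play
- cone_2: plain steel cone, upright on the worktop, wide end down, 0.12 kg; 2 to 4 are present (absent: None). Origin: centre of the lower rim, z up. 60 mm tall: hollow skirt, outside 72 mm at the rim to 54 at z 38, wall 3; shoulder 53 wide to z 41; above it a solid round hub 44 across, z 41.5 to 60, to grip. Hollow 38 deep to a flat roof, 66 wide at the mouth, 48 at the roof. Nests 22 mm above the cone below, 2 mm play
- cone_3: plain steel cone, upright on the worktop, wide end down, 0.12 kg; 2 to 4 are present (absent: None). Origin: centre of the lower rim, z up. 60 mm tall: hollow skirt, outside 72 mm at the rim to 54 at z 38, wall 3; shoulder 53 wide to z 41; above it a solid round hub 44 across, z 41.5 to 60, to grip. Hollow 38 deep to a flat roof, 66 wide at the mouth, 48 at the roof. Nests 22 mm above the cone below, 2 mm play
- cone_4: plain steel cone, upright on the worktop, wide end down, 0.12 kg; 2 to 4 are present (absent: None). Origin: centre of the lower rim, z up. 60 mm tall: hollow skirt, outside 72 mm at the rim to 54 at z 38, wall 3; shoulder 53 wide to z 41; above it a solid round hub 44 across, z 41.5 to 60, to grip. Hollow 38 deep to a flat roof, 66 wide at the mouth, 48 at the roof. Nests 22 mm above the cone below, 2 mm play
- top_cone: the blue top cone, loose; at the start it sits nested directly on the base. Same shape, origin and nesting as the plain steel cones, but a round steel spigot 18 mm across rises from the hub centre, from z = 60 to 106 mm, chamfered at the tip: grip it by the spigot. About 0.15 kg
- seal_ring: orange ring lying flat on the worktop: 48 mm outside, 23 mm bore, 14 mm high. Origin: centre of its underside, z along its axis. Home on the spigot its underside lies on the top cone's hub (60 mm above the top cone's origin). About 50 g
- lock_collar: knurled brass ring lying flat on the worktop: 48 mm outside, 23 mm bore, 20 mm high. Origin: centre of its underside, z along its axis. Home on the seal ring its underside is 74 mm above the top cone's origin. About 100 g
- amber_bottle: bystander: brown bottle with black cap, 56 mm across, 125 mm tall; origin at the centre of its underside
- white_bottle: bystander: white bottle, 58 mm across, 118 mm tall; origin at the centre of its underside
- beaker: bystander: glass beaker, 73 mm across, 92 mm tall; origin at the centre of its underside
- timer: bystander, fixed: white timer, 72 x 64 x 22 mm, lying flat; origin at the centre of its underside
- conical_rack: bystander, fixed: blue rack with capped tubes in it, 62 x 118 mm, 120 mm tall with the tubes; origin at the centre of its underside
- vortex: bystander, fixed: dark blue mixer with a black cup on top, about 180 x 170 mm and 140 mm tall; origin at the centre of its underside
- thermal_cycler: bystander, fixed: big beige machine at the left, its near side about y = 0.43 m, 215 mm tall; origin at the centre of its underside
- plug_centrifuge: bystander, fixed: black mains plugs and cords on the right wall, standing out about 70 mm to the left, 150 to 250 mm above the worktop
- petri: bystander: petri dish, 90 mm across, 16 mm high; origin at the centre of its underside

How it is judged (in metres and radians):
On the way, in this order (a step that is already met when the one before it is completed fails the run):
1. the blue top cone stands upright on the worktop clear of the base (horizontal distance between top_cone and stack_base above 0.08 m and height (world z) of top_cone below 0.006 m and angle between top_cone's own z axis and vertical below 0.1 rad and contact force between the fingers and top_cone below 0.3 N), for 0.2 s.
2. every plain steel cone is nested on the base, fully home and square (horizontal distance between each of cone_1, cone_2, cone_3, cone_4 and stack_base below 0.007 m and angle between each of cone_1, cone_2, cone_3, cone_4's own z axis and vertical below 0.07 rad and (z of cone_1 in the frame of stack_base between 0.01 and 0.018 m or z of cone_1 in the frame of stack_base between 0.032 and 0.04 m or z of cone_1 in the frame of stack_base between 0.054 and 0.062 m or z of cone_1 in the frame of stack_base between 0.076 and 0.084 m) and (z of cone_2 in the frame of stack_base between 0.01 and 0.018 m or z of cone_2 in the frame of stack_base between 0.032 and 0.04 m or z of cone_2 in the frame of stack_base between 0.054 and 0.062 m or z of cone_2 in the frame of stack_base between 0.076 and 0.084 m) and (z of cone_3 in the frame of stack_base between 0.01 and 0.018 m or z of cone_3 in the frame of stack_base between 0.032 and 0.04 m or z of cone_3 in the frame of stack_base between 0.054 and 0.062 m or z of cone_3 in the frame of stack_base between 0.076 and 0.084 m) and (z of cone_4 in the frame of stack_base between 0.01 and 0.018 m or z of cone_4 in the frame of stack_base between 0.032 and 0.04 m or z of cone_4 in the frame of stack_base between 0.054 and 0.062 m or z of cone_4 in the frame of stack_base between 0.076 and 0.084 m)), for 0.2 s.
3. the blue top cone is nested on top of them (horizontal distance between top_cone and stack_base below 0.007 m and angle between top_cone's own z axis and vertical below 0.07 rad and (z of top_cone in the frame of stack_base between 0.032 and 0.04 m or z of top_cone in the frame of stack_base between 0.054 and 0.062 m or z of top_cone in the frame of stack_base between 0.076 and 0.084 m or z of top_cone in the frame of stack_base between 0.098 and 0.106 m) and z of top_cone in the frame of cone_1 above 0.015 m and z of top_cone in the frame of cone_2 above 0.015 m and z of top_cone in the frame of cone_3 above 0.015 m and z of top_cone in the frame of cone_4 above 0.015 m), for 0.2 s.
4. the orange seal ring is home on the spigot (horizontal distance between seal_ring and top_cone below 0.007 m and angle between the z axis of seal_ring and the z axis of top_cone, either way round below 0.1 rad and z of seal_ring in the frame of top_cone between 0.056 and 0.064 m), for 0.2 s.
5. the brass lock collar is home on the seal ring (horizontal distance between lock_collar and top_cone below 0.007 m and angle between the z axis of lock_collar and the z axis of top_cone, either way round below 0.1 rad and z of lock_collar in the frame of top_cone between 0.07 and 0.078 m), for 0.2 s.
At the end, for the whole second after the job is handed in: Every steel cone present and, above them, the blue cone are nested on the base: within 7 mm of its axis, 4 degrees of upright and 4 mm of seated height; orange ring on the blue hub, brass collar on the ring, each flat, within 4 mm of its height and 7 mm of the spigot axis; all released and at rest (all of step 2 and all of step 3 and all of step 4 and all of step 5 and linear speed of each of cone_1, cone_2, cone_3, cone_4, seal_ring, lock_collar, top_cone below 0.02 m/s and contact force between the fingers and cone_1 below 0.3 N and contact force between the fingers and cone_2 below 0.3 N and contact force between the fingers and cone_3 below 0.3 N and contact force between the fingers and cone_4 below 0.3 N and contact force between the fingers and seal_ring below 0.3 N and contact force between the fingers and lock_collar below 0.3 N and contact force between the fingers and top_cone below 0.3 N); the robot touches nothing.
It fails at once if a bystander (bottle, beaker, petri dish) is pushed more than 30 mm or tipped over (distance of any of amber_bottle, white_bottle, beaker, petri from where it was at the start of the episode above 0.03 m or angle between any of amber_bottle, white_bottle, beaker, petri's own z axis and vertical above 0.5 rad).
Of cone_1, cone_2, cone_3, cone_4 only 2 to 4 are there at a start; the rules pass over those that are not, and their reading is None.
At some moment in a run one of cone_1, cone_2, cone_3, cone_4, seal_ring, lock_collar may be knocked a few centimetres aside while the robot is not near it.
It also fails if it takes over 210 s, if anything falls off the work surface, if the arm or the gripper's body presses on something with over 40 N, if the wrist force passes 120 N, or if a joint passes its speed limit or range.

## Working session

There is one attempt and no reset: what is moved stays moved. The work goes in short steps, Python scripts to look and compute and a shell command to move; the robot and the scene stay as the last step left them, time stands still between calls to the robot, and variables do not carry over. Pictures are saved under pics/ and viewed, at most 14 in all, crops included, and the job is handed in when it is done.

```bash
mkdir -p pics
cat > h.py <<'E'
from rig import ctrl, viewer, models
import numpy as np, cv2, sys
from scipy.spatial.transform import Rotation as R
def st():
    s=ctrl.sense(); q=s['ee_rot']; r=R.from_quat([q[1],q[2],q[3],q[0]])
    return s,np.array(s['eef_pos']),r.as_matrix()
def show():
    s,p,m=st(); print('t',round(s['time_s'],2),'tcp',p.round(1),'x',m[:,0].round(3),'y',m[:,1].round(3),'f',np.round(s['force'],1),'gw',round(s['grip_width'],3),'gf',round(s['grip_force'],1),'j6',round(s['joints'][5],2))
def to(x,y,z):
    s,p,m=st(); d=m.T@(np.array([x,y,z])-p); print('tool shift mm',d.round(1))
def ray(c,uv,z):
    f=200/np.tan(np.radians(c['vertical_fov'])/2); P=np.array(c['pose'])
    d=P[:3,:3]@np.array([(uv[0]-c['cx'])/f,(uv[1]-c['cy'])/f,1]); o=P[:3,3]
    return o+d*(z-o[2])/d[2]
def proj(c,X):
    f=200/np.tan(np.radians(c['vertical_fov'])/2); P=np.array(c['pose'])
    q=P[:3,:3].T@(np.array(X)-P[:3,3]); return q[:2]/q[2]*f+[c['cx'],c['cy']]
def save(c,n): cv2.imwrite('pics/'+n+'.png',c['color'][:,:,::-1])
E
python3 - <<'E'
from h import *
show()
for cam in ['scene','side']:
    c=viewer.capture(cam); save(c,cam+'0'); print(cam,np.array(c['pose'])[:3,3].round(0))
    for n in ['stack_base','cone_1','top_cone','seal_ring','lock_collar','amber_bottle','white_bottle','beaker','petri','timer','conical_rack','vortex']:
        print(n,[(np.round(b['at']).astype(int).tolist(),round(b['p'],2),proj(c,b['at']).round().astype(int).tolist()) for b in models.boxes_of(cam,n)])
E
```

```text
t 0.0 tcp [211.9 480.1 230.8] x [-0.915  0.404  0.   ] y [ 0.404  0.915 -0.001] f [-0.2  0.9 -0.4] gw 0.997 gf 0.0 j6 -0.22
scene [-422.  266. 1231.]
stack_base []
cone_1 [([583, -226, 36], 0.85, [386, 216]), ([425, -320, 34], 0.81, [425, 244])]
top_cone [([634, 17, 52], 0.75, [321, 214])]
seal_ring [([736, -211, 72], 0.22, [371, 183]), ([427, -322, 35], 0.21, [425, 243])]
lock_collar []
amber_bottle []
white_bottle [([739, -213, 76], 0.92, [371, 182])]
beaker [([757, -60, 60], 0.91, [333, 187])]
petri [([347, -177, 16], 0.71, [394, 271])]
timer [([743, 148, 77], 0.45, [282, 194])]
conical_rack []
vortex []
side [1279.   12. 1332.]
stack_base [([676, 14, 16], 0.49, [310, 240])]
cone_1 [([551, 296, 40], 0.82, [381, 200]), ([456, -329, 40], 0.74, [215, 194]), ([614, -232, 42], 0.5, [241, 228]), ([761, -64, 42], 0.17, [290, 262])]
top_cone [([670, 9, 58], 0.56, [308, 234])]
seal_ring [([625, 252, 12], 0.68, [373, 222]), ([494, 178, 26], 0.29, [348, 192])]
lock_collar []
amber_bottle [([783, 141, 88], 0.87, [350, 256])]
white_bottle [([778, -211, 87], 0.6, [245, 266])]
beaker [([762, -64, 44], 0.71, [290, 262]), ([773, -212, 87], 0.31, [244, 265]), ([409, 289, 18], 0.17, [373, 172])]
petri [([354, -173, 12], 0.89, [257, 173]), ([617, -229, 44], 0.67, [241, 229])]
timer [([409, 290, 20], 0.49, [373, 172])]
conical_rack [([353, 179, 50], 0.89, [344, 159]), ([765, -61, 43], 0.22, [291, 263])]
vortex [([551, 296, 40], 0.75, [382, 200])]
```

Run:
```python
import cv2
a=cv2.imread('pics/scene0.png')[130:330,200:500]; b=cv2.imread('pics/side0.png')[120:320,180:480]
cv2.imwrite('pics/a.png',cv2.resize(a,(800,533),interpolation=cv2.INTER_CUBIC)); cv2.imwrite('pics/b.png',cv2.resize(b,(800,533),interpolation=cv2.INTER_CUBIC))
```

```text
(no output)
```

View pics/a.png

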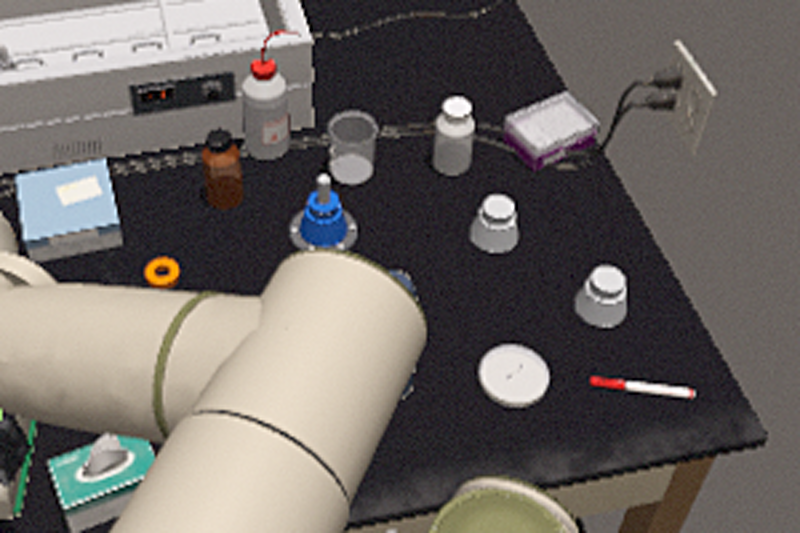

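View pics/b.png

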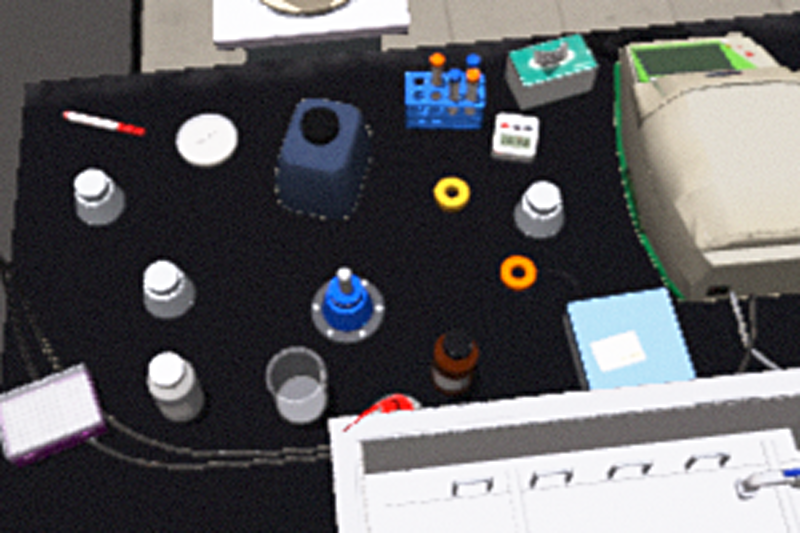

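The side view shows 3 steel cones with hub tops at crop px (93,184), (163,274) and (543,195). The orange ring is at (518,271), the brass collar at (452,193), and the blue spigot tip at (345,273). The vortex stands in front of the base.

Run:
```python
from h import *
c=viewer.capture('side')
k=.375
for n,u,v,z in [('coneA',93,184,60),('coneB',163,274,60),('coneC',543,195,60),('orange',518,270,14),('brass',452,192,20),('spigot',345,273,120),('petri',207,139,16),('whiteb',170,367,118),('beaker rim',297,372,92),('amber cap',459,345,125),('rack corner',483,128,50),('rackR',486,80,60),('vortex cup',320,126,140),('vortex nearL',280,200,0),('vortex nearR',348,216,0),('vortex farR',370,140,0),('timer',515,140,22),('cycler near',690,300,0),('cycler far',620,60,0)]:
    print(n,ray(c,(180+u*k,120+v*k),z).round(0)[:2])
c=viewer.capture('scene')
for n,u,v,z in [('coneA',607,278,60),('coneB',498,207,60),('orange',162,268,14),('spigot',323,182,120)]:
    print('scene',n,ray(c,(200+u*k,130+v*k),z).round(0)[:2])
```

```text
coneA [ 445. -326.]
coneB [ 600. -227.]
coneC [535. 304.]
orange [625. 258.]
brass [492. 183.]
spigot [657.  17.]
petri [ 355. -169.]
whiteb [ 760. -208.]
beaker rim [773. -55.]
amber cap [774. 147.]
rack corner [406. 240.]
rackR [326. 257.]
vortex cup [438.   3.]
vortex nearL [465. -67.]
vortex nearR [503.  30.]
vortex farR [374.  75.]
timer [414. 289.]
cycler near [691. 488.]
cycler far [267. 486.]
scene coneA [ 444. -334.]
scene coneB [ 602. -233.]
scene orange [633. 252.]
scene spigot [648.  14.]
```

```bash
python3 -m pendant '0 0 -0.025 -0.139;0 0 -0.025 -0.139;0 0 -0.025 -0.139;-0.04 -0.04 0 0;-0.04 -0.04 0 0;-0.04 -0.04 0 0;-0.04 -0.04 0 0;-0.04 -0.04 0 0;-0.04 -0.04 0 0;-0.04 -0.04 0 0' 1 40; python3 -m pendant '-0.04 -0.04 0 0;-0.04 -0.04 0 0;-0.04 -0.04 0 0;-0.015 -0.04 0 0;0 -0.02 0 0;0 0 0 0;0 0 0 0'
python3 - <<'E'
from h import *
show(); c=viewer.capture('wrist'); save(c,'w1'); print(np.array(c['pose']).round(2))
for n in ['top_cone','stack_base']:
  print([(np.round(b['at']),b['p'],proj(c,b['at']).round()) for b in models.boxes_of('wrist',n)])
E
```

```text
time_s: 2.65
eef_pos: [493.5, 199.1, 306.4]
ee_rot: [0.0, -0.001, 1.0, 0.0]
force: [-0.0, 1.1, 0.4]
grip_width: 1.002
grip_force: 0.0
time_s: 3.52
eef_pos: [627.2, 22.1, 306.8]
ee_rot: [0.0, -0.001, 1.0, 0.0]
force: [-0.2, 0.4, 0.7]
grip_width: 1.001
grip_force: 0.0
t 3.52 tcp [627.2  22.1 306.8] x [-1.    -0.002 -0.001] y [-0.002  1.     0.   ] f [-0.2  0.4  0.7] gw 1.001 gf 0.0 j6 -1.72
[[-0.0000e+00  9.5000e-01  3.2000e-01  5.4322e+02]
 [ 1.0000e+00  0.0000e+00  0.0000e+00  2.2290e+01]
 [ 0.0000e+00  3.2000e-01 -9.5000e-01  4.4912e+02]
 [ 0.0000e+00  0.0000e+00  0.0000e+00  1.0000e+00]]
[(array([644.,  13.,  62.]), 0.88, array([313., 176.])), (array([641.,  13.,   9.]), 0.26, array([314., 164.])), (array([747., 132.,  75.]), 0.16, array([408., 259.]))]
[(array([639.,  14.,  10.]), 0.73, array([314., 163.])), (array([747., 128.,  78.]), 0.47, array([405., 260.])), (array([790., -65.,  59.]), 0.29, array([255., 282.]))]
```

View pics/w1.png

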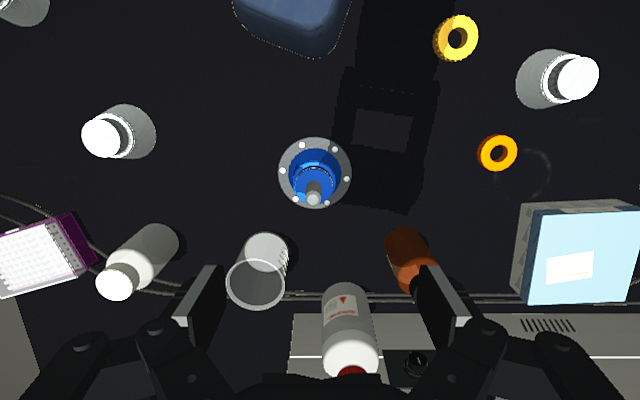

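The wide wrist view shows the foot centre near (315,173), spigot tip (314,193), cone B hub (100,138), cone C hub (578,77), orange ring (498,152) and brass collar (457,38).

Run:
```python
from h import *
c=viewer.capture('wrist')
for n,u,v,z in [('foot',315,173,12),('spig tip',313.5,194,120),('coneB',101,138,60),('coneC',578,77,60),('orange',497.5,152,14),('brass',457,37.5,20)]:
    print(n,ray(c,(u,v),z).round(0)[:2])
im=c['color'][:,:,::-1]; hsv=cv2.cvtColor(im,cv2.COLOR_BGR2HSV)
m=cv2.inRange(hsv,(100,120,40),(130,255,255)); m[:100]=0; m[:,:250]=0;m[:,380:]=0
ys,xs=np.nonzero(m); print('blue',xs.min(),xs.max(),ys.min(),ys.max())
cv2.imwrite('pics/w1c.png',cv2.resize(im[120:225,240:390],(750,525),interpolation=cv2.INTER_CUBIC))
```

```text
foot [653.  15.]
spig tip [648.  15.]
coneB [ 599. -231.]
coneC [533. 303.]
orange [624. 253.]
brass [489. 180.]
blue 288 341 148 203
```

View pics/w1c.png

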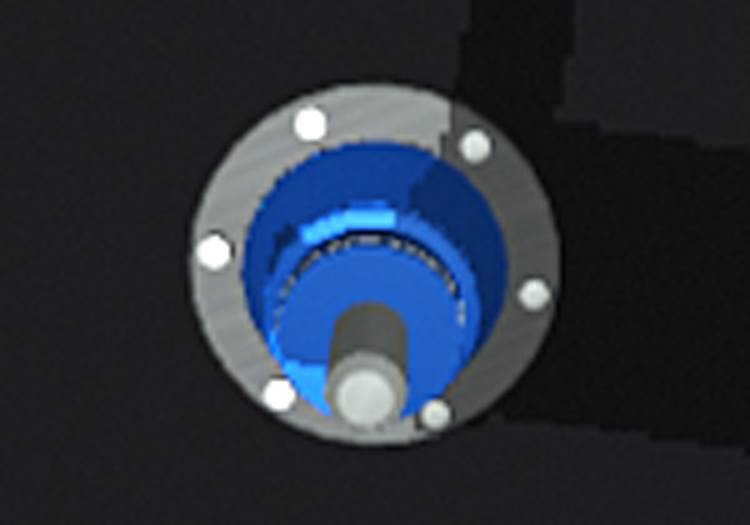

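```bash
python3 -m pendant '-0.026 -0.0075 0 0;0 0 0.045 0;0 0 0.045 0;0 0 0.045 0;0 0 0.045 0;0 0 0.03 0;0 0 0.015 0;0 0 0 0' ; python3 -m pendant '0 0 0 0;0 0 0 0;0 0 0 0;0 0 0 0;0 0 0 0;0 0 0 0' 0 40; python3 -m pendant '0 0 -0.01 0;0 0 -0.02 0;0 0 -0.03 0;0 0 -0.03 0;0 0 0 0'
```

```text
time_s: 4.72
eef_pos: [653.5, 13.6, 81.1]
ee_rot: [-0.0, -0.001, 1.0, 0.0]
force: [-0.6, -0.5, 0.2]
grip_width: 1.002
grip_force: 0.0
time_s: 5.48
eef_pos: [653.8, 13.2, 81.7]
ee_rot: [0.0, -0.001, 1.0, -0.0]
force: [-0.8, -0.0, 4.3]
grip_width: 0.198
grip_force: 39.4
time_s: 6.1
eef_pos: [654.5, 13.3, 173.7]
ee_rot: [0.002, -0.001, 1.0, -0.0]
force: [-0.3, -0.3, -1.3]
grip_width: 0.199
grip_force: 39.1
```

```bash
python3 -m pendant '0.01 -0.04 0 0;0.012 -0.04 0 0;0.012 -0.038 0 0;0 0 0.03 0;0 0 0.03 0;0 0 0.03 0;0 0 0.012 0;0 0 0.003 0;0 0 0 0;0 0 0 0'; python3 -m pendant '0 0 0.001 0;0 0 0 0;0 0 0 0'; python3 -m pendant '0 0 0 0;0 0 0 0;0 0 0 0;0 0 0 0;0 0 0 0' 0.5;  python3 -m pendant '0 0 -0.04 0;0 0 -0.04 0;0 0 -0.04 0;0 0 -0.04 0;0 0 0 0' 1
```

```text
time_s: 7.35
eef_pos: [619.8, -104.6, 68.3]
ee_rot: [0.0, -0.001, 1.0, -0.0]
force: [-6.7, 3.1, 14.6]
grip_width: 0.197
grip_force: 41.2
time_s: 7.72
eef_pos: [619.9, -104.6, 68.2]
ee_rot: [0.0, -0.001, 1.0, -0.0]
force: [-9.6, 2.8, 20.9]
grip_width: 0.197
grip_force: 41.9
time_s: 8.35
eef_pos: [619.7, -104.8, 65.2]
ee_rot: [-0.0, -0.001, 1.0, 0.0]
force: [-0.2, -1.8, -0.2]
grip_width: 0.497
grip_force: 0.0
time_s: 8.98
eef_pos: [620.8, -105.1, 228.6]
ee_rot: [0.003, -0.001, 1.0, -0.001]
force: [0.4, 0.1, -1.7]
grip_width: 0.999
grip_force: 0.0
```

```bash
python3 -m pendant '0.007 -0.042 0 0;0.007 -0.042 0 0;0.007 -0.042 0 0;0 0 0 0;0 0 0 0'
python3 - <<'E'
from h import *
show(); c=viewer.capture('wrist'); save(c,'w2')
for n in ['top_cone','cone_1','stack_base']:
  print(n,[(np.round(b['at']),round(b['p'],2),proj(c,b['at']).round()) for b in models.boxes_of('wrist',n)])
E
```

```text
time_s: 9.6
eef_pos: [598.9, -230.1, 224.5]
ee_rot: [-0.0, -0.001, 1.0, 0.0]
force: [0.4, 0.3, 0.2]
grip_width: 0.998
grip_force: 0.0
t 9.6 tcp [ 598.9 -230.1  224.5] x [-1.    -0.001  0.001] y [-0.001  1.     0.001] f [0.4 0.3 0.2] gw 0.998 gf 0.0 j6 -2.12
top_cone [(array([ 612., -117.,   48.]), 0.77, array([434., 190.]))]
cone_1 [(array([ 592., -233.,   53.]), 0.91, array([317., 172.])), (array([ 458., -323.,   39.]), 0.68, array([213.,  18.]))]
stack_base [(array([642.,   1.,  15.]), 0.63, array([527., 208.]))]
```

View pics/w2.png

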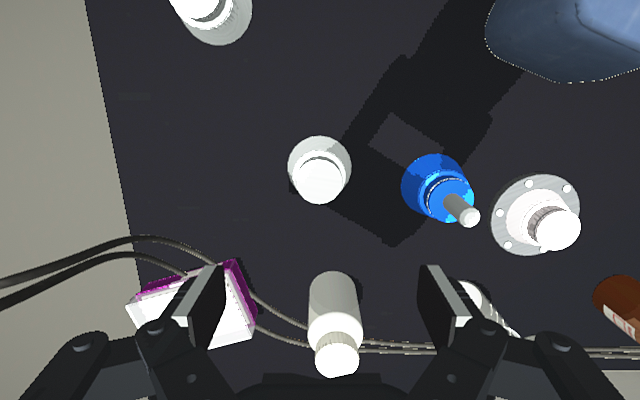

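The blue cone stands upright at about (440,190), cone B's hub is at (320,178), and the base hub is at (553,228).

```bash
cat >> h.py <<'E'
def look(X,rad,r_mm,thr=200,tag=None):
    """centre of a bright round top of radius r_mm near world point X (z = top height)"""
    c=viewer.capture('wrist'); im=c['color'][:,:,::-1].copy(); u=proj(c,X); 
    f=200/np.tan(np.radians(c['vertical_fov'])/2); P=np.array(c['pose']); d=(P[:3,:3].T@(np.array(X)-P[:3,3]))[2]; r=r_mm*f/d
    g=cv2.GaussianBlur(cv2.cvtColor(im,cv2.COLOR_BGR2GRAY),(3,3),0)
    k=3; x0,y0=max(int(u[0]-rad),0),max(int(u[1]-rad),0); s=cv2.resize(g[y0:y0+2*rad,x0:x0+2*rad],None,fx=k,fy=k,interpolation=cv2.INTER_CUBIC)
    h=cv2.HoughCircles(s,cv2.HOUGH_GRADIENT,1,10,param1=120,param2=15,minRadius=int(.9*r*k),maxRadius=int(1.1*r*k))
    if h is None: print('none',u); return c
    for a in h[0][:3]:
        q=(a[0]/k+x0,a[1]/k+y0); print('px',np.round(q,1),'r',round(a[2]/k,1),'exp',u.round(1),round(r,1),'->',ray(c,q,X[2]).round(1))
    if tag: save(c,tag)
    return c
E
python3 - <<'E'
from h import *
c=look([599,-231,60],50,22)
look([653,14,52],50,22)
for z,q in [(60,(320,178)),(52,(553,227))]: print(ray(c,q,z).round(1))
E
```

```text
px [318.8 180.8] r 22.6 exp [319.1 180.2] 23.2 -> [ 599.6 -231.3   60. ]
px [319.5 177.5] r 21.8 exp [319.1 180.2] 23.2 -> [ 596.3 -230.7   60. ]
px [322.2 180.5] r 21.1 exp [319.1 180.2] 23.2 -> [ 599.3 -228.1   60. ]
px [556.2 226.8] r 22.8 exp [558.5 229.3] 21.5 -> [650.3  11.   52. ]
[ 596.8 -230.2   60. ]
[650.4   7.9  52. ]
```

```bash
python3 -m pendant '0 -0.001 0.045 0;0 0 0.045 0;0 0 0.045 0;0 0 0.032 0;0 0 0.018 0;0 0 0 0;0 0 0 0' ; python3 -m pendant '0 0 0 0;0 0 0 0;0 0 0 0;0 0 0 0;0 0 0 0;0 0 0 0' 0 50; python3 -m pendant '0 0 -0.01 0;0 0 -0.03 0;0 0 -0.045 0;0 0 -0.045 0;0 0 0 0'
```

```text
time_s: 10.78
eef_pos: [599.7, -232.1, 41.8]
ee_rot: [0.001, -0.001, 1.0, -0.001]
force: [0.1, -0.1, 0.4]
grip_width: 0.999
grip_force: 0.0
time_s: 11.52
eef_pos: [599.2, -231.9, 41.2]
ee_rot: [0.0, -0.001, 1.0, -0.0]
force: [-1.1, 0.5, 6.8]
grip_width: 0.488
grip_force: 50.6
time_s: 12.15
eef_pos: [600.1, -232.4, 174.5]
ee_rot: [0.003, -0.001, 1.0, -0.002]
force: [0.1, -0.2, -1.3]
grip_width: 0.49
grip_force: 51.1
```

```bash
python3 -m pendant '-0.009 0.041 0 0;-0.009 0.041 0 0;-0.009 0.041 0 0;-0.009 0.041 0 0;-0.009 0.041 0 0;-0.009 0.041 0 0;0 0 0 0;0 0 0 0;0 0 0 0';python3 - <<'E'
from h import *
show(); c=viewer.capture('wrist'); cv2.imwrite('pics/w3.png',c['color'][:,:,::-1])
E
```

```text
time_s: 13.28
eef_pos: [652.4, 13.2, 170.0]
ee_rot: [-0.0, 0.0, 1.0, -0.0]
force: [0.4, 1.0, -1.2]
grip_width: 0.489
grip_force: 51.2
t 13.28 tcp [652.4  13.2 170. ] x [-1.     0.     0.001] y [ 0.  1. -0.] f [ 0.4  1.  -1.2] gw 0.489 gf 51.2 j6 -1.73
```

View pics/w3.png

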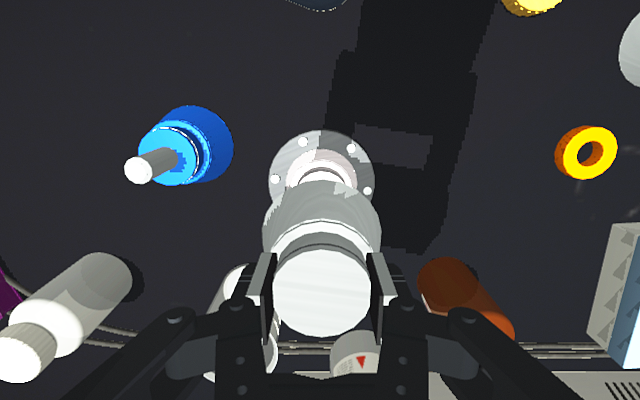

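The held cone is level, centred at column ~321, above the foot at ~(322,173).

```bash
python3 -m pendant '-0.0005 0.0007 0.035 0;0 0 0.035 0;0 0 0.022 0;0 0 0.01 0;0 0 0.006 0;0 0 0.004 0;0 0 0.003 0;0 0 0 0;0 0 0 0'
```

```text
time_s: 14.45
eef_pos: [653.5, 14.3, 55.9]
ee_rot: [0.001, -0.001, 1.0, -0.001]
force: [-0.1, -5.4, 2.9]
grip_width: 0.489
grip_force: 52.0
```

```bash
python3 -m pendant '0 0 0.0015 0;0 0 0 0;0 0 0 0'; python3 -m pendant '0 0 0 0;0 0 0 0;0 0 0 0;0 0 0 0' 0.8;  python3 -m pendant '0 0 -0.04 0;0 0 -0.045 0;0 0 -0.045 0;0 0 -0.045 0;0 0 -0.02 0;0 0 0 0' 1
python3 - <<'E'
from h import *
show(); look([653,14,74],50,22,tag='w4')
E
```

```text
time_s: 14.82
eef_pos: [653.8, 14.1, 55.0]
ee_rot: [0.001, -0.001, 1.0, -0.001]
force: [-1.4, -5.8, 5.2]
grip_width: 0.489
grip_force: 52.7
time_s: 15.32
eef_pos: [653.1, 15.2, 53.7]
ee_rot: [-0.0, -0.001, 1.0, 0.0]
force: [-1.3, -0.7, 0.3]
grip_width: 0.8
grip_force: 0.0
time_s: 16.08
eef_pos: [653.5, 15.0, 250.1]
ee_rot: [0.001, -0.001, 1.0, -0.0]
force: [0.0, -0.6, -0.4]
grip_width: 0.997
grip_force: 0.0
t 16.07 tcp [653.5  15.  250.1] x [-1.    -0.001 -0.003] y [-0.001  1.    -0.   ] f [ 0.  -0.6 -0.4] gw 0.997 gf 0.0 j6 -1.73
px [320.8 175.8] r 23.0 exp [319.5 176.5] 22.5 -> [652.4  15.3  74. ]
px [320.5 179.2] r 23.0 exp [319.5 176.5] 22.5 -> [655.7  15.   74. ]
px [321.5 172.2] r 24.5 exp [319.5 176.5] 22.5 -> [648.7  15.9  74. ]
```

View pics/w4.png

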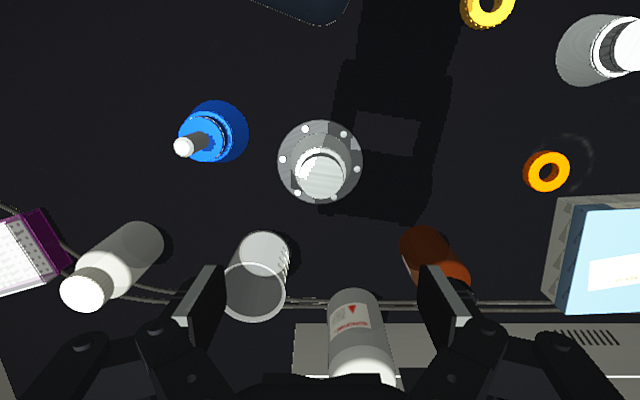

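Cone B sits square on the base (hub at about (320,177)). Next is cone C.

```bash
python3 -m pendant '0.015 0.036 0 0;0.015 0.036 0 0;0.015 0.036 0 0;0.015 0.036 0 0;0.015 0.036 0 0;0.015 0.036 0.01 0;0.015 0.036 0.01 0;0.015 0.036 0.01 0;0 0 0 0;0 0 0 0'
python3 - <<'E'
from h import *
show(); c=look([533,303,60],60,22,tag='w5')
for n in ['cone_1','seal_ring','lock_collar']: print(n,[(np.round(b['at']),round(b['p'],2),proj(c,b['at']).round()) for b in models.boxes_of('wrist',n)])
E
```

```text
time_s: 17.38
eef_pos: [532.7, 302.3, 217.9]
ee_rot: [-0.001, -0.001, 1.0, -0.0]
force: [0.1, -0.2, 0.5]
grip_width: 0.996
grip_force: 0.0
t 17.38 tcp [532.7 302.3 217.9] x [-1.    -0.001  0.001] y [-0.001  1.    -0.001] f [ 0.1 -0.2  0.5] gw 0.996 gf 0.0 j6 -1.25
px [321.2 181.8] r 24.3 exp [321.3 183. ] 23.7 -> [531.9 302.8  60. ]
px [321.8 177.2] r 25.8 exp [321.3 183. ] 23.7 -> [527.5 303.5  60. ]
px [321.8 185.2] r 24.7 exp [321.3 183. ] 23.7 -> [535.1 303.5  60. ]
cone_1 [(array([646.,  29.,  54.]), 0.56, array([ 61., 285.]))]
seal_ring [(array([664., 281.,  12.]), 0.86, array([303., 279.])), (array([406., 291.,  22.]), 0.27, array([308.,  38.]))]
lock_collar [(array([489., 182.,  21.]), 0.75, array([200., 130.]))]
```

View pics/w5.png

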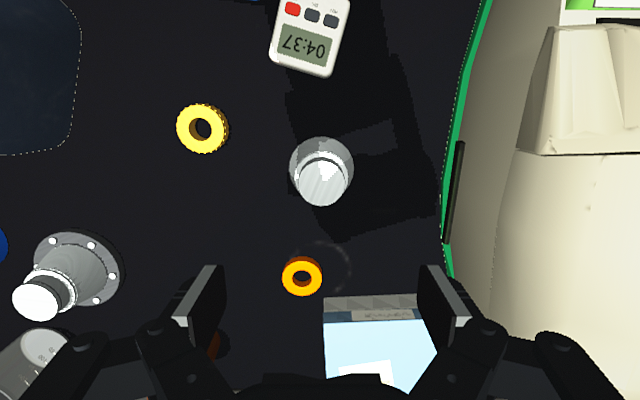

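Cone C's hub is at (321,181). The orange ring has been knocked to (302,278), about (664,281) in world coordinates, so I'll re-find it later. Grasping cone C.

```bash
python3 -m pendant '0 0 0.045 0;0 0 0.045 0;0 0 0.045 0;0 0 0.027 0;0 0 0.015 0;0 0 0 0;0 0 0 0' ; python3 -m pendant '0 0 0 0;0 0 0 0;0 0 0 0;0 0 0 0;0 0 0 0;0 0 0 0' 0 50; python3 -m pendant '0 0 -0.01 0;0 0 -0.03 0;0 0 -0.045 0;0 0 -0.045 0;0 0 0 0'
```

```text
time_s: 18.45
eef_pos: [533.6, 303.0, 43.2]
ee_rot: [0.001, -0.001, 1.0, 0.0]
force: [0.8, -0.1, -0.4]
grip_width: 1.001
grip_force: 0.0
time_s: 19.2
eef_pos: [533.1, 303.0, 42.6]
ee_rot: [0.001, -0.001, 1.0, 0.0]
force: [-1.0, -0.4, 6.0]
grip_width: 0.486
grip_force: 50.3
time_s: 19.82
eef_pos: [534.1, 303.4, 175.8]
ee_rot: [0.003, -0.001, 1.0, 0.001]
force: [0.2, -0.9, -2.4]
grip_width: 0.485
grip_force: 51.0
```

```bash
python3 -m pendant '-0.015 -0.0361 0 0;-0.015 -0.0361 0 0;-0.015 -0.0361 0 0;-0.015 -0.0361 0 0;-0.015 -0.0361 0 0;-0.015 -0.0361 0 0;-0.015 -0.0361 0 0;-0.015 -0.0361 0 0;0 0 0 0;0 0 0 0'
python3 - <<'E'
from h import *
show(); to(653.3,14.6,86)
E
```

```text
time_s: 21.08
eef_pos: [652.6, 14.8, 171.0]
ee_rot: [-0.001, -0.001, 1.0, 0.0]
force: [-0.1, 0.8, -1.6]
grip_width: 0.488
grip_force: 51.1
t 21.07 tcp [652.6  14.8 171. ] x [-1.    -0.001  0.002] y [-0.001  1.     0.001] f [-0.1  0.8 -1.6] gw 0.488 gf 51.1 j6 -1.73
tool shift mm [-0.8 -0.3 85. ]
```

```bash
python3 -m pendant '-0.0008 -0.0003 0.035 0;0 0 0.03 0;0 0 0.015 0;0 0 0.007 0;0 0 0.004 0;0 0 0.003 0;0 0 0 0;0 0 0 0';  python3 -m pendant '0 0 0.002 0;0 0 0 0;0 0 0 0'; python3 -m pendant '0 0 0 0;0 0 0 0;0 0 0 0;0 0 0 0' 0.8;  python3 -m pendant '0 0 -0.04 0;0 0 -0.045 0;0 0 -0.045 0;0 0 -0.035 0;0 0 0 0;0 0 0 0' 1
python3 - <<'E'
from h import *
show(); c=look([653,14,96],50,22,tag='w6')
E
```

```text
time_s: 22.08
eef_pos: [654.2, 13.8, 78.4]
ee_rot: [0.001, -0.001, 1.0, -0.0]
force: [0.2, 0.3, 1.5]
grip_width: 0.486
grip_force: 51.1
time_s: 22.45
eef_pos: [654.6, 13.6, 78.1]
ee_rot: [0.001, -0.001, 1.0, -0.0]
force: [-3.9, 0.2, 12.0]
grip_width: 0.486
grip_force: 52.5
time_s: 22.95
eef_pos: [653.9, 13.9, 75.6]
ee_rot: [-0.0, -0.001, 1.0, 0.0]
force: [0.7, 0.1, -0.2]
grip_width: 0.8
grip_force: 0.0
time_s: 23.7
eef_pos: [653.6, 13.9, 239.6]
ee_rot: [-0.001, -0.001, 1.0, 0.0]
force: [-0.4, -0.8, -0.9]
grip_width: 1.001
grip_force: 0.0
t 23.7 tcp [653.6  13.9 239.6] x [-1.    -0.001  0.002] y [-0.001  1.     0.   ] f [-0.4 -0.8 -0.9] gw 1.001 gf 0.0 j6 -1.73
px [321.5 186.5] r 25.3 exp [320.5 186.4] 24.8 -> [653.1  14.9  96. ]
px [319.5 181.5] r 26.4 exp [320.5 186.4] 24.8 -> [648.5  13.1  96. ]
px [321.2 190.2] r 25.0 exp [320.5 186.4] 24.8 -> [656.5  14.6  96. ]
```

```bash
python3 -m pendant '0.0209 -0.0342 0 0;0.0209 -0.0342 0 0;0.0209 -0.0342 0 0;0.0209 -0.0342 0 0;0.0209 -0.0342 0 0;0.0209 -0.0342 0 0;0.0209 -0.0342 0 0;0.0209 -0.0342 0 0;0.0209 -0.0342 0 0;0.0209 -0.0342 0 0'; python3 -m pendant '0 0 0 0;0 0 0 0'
python3 - <<'E'
from h import *
show(); c=look([445,-328,60],60,22,tag='w7')
for n in ['cone_1']: print(n,[(np.round(b['at']),round(b['p'],2),proj(c,b['at']).round()) for b in models.boxes_of('wrist',n)])
E
```

```text
time_s: 25.0
eef_pos: [444.3, -329.1, 239.6]
ee_rot: [-0.001, -0.001, 1.0, 0.001]
force: [0.4, 0.1, -0.1]
grip_width: 0.999
grip_force: 0.0
time_s: 25.25
eef_pos: [445.4, -327.8, 240.1]
ee_rot: [-0.0, -0.001, 1.0, 0.001]
force: [-0.3, 0.2, 0.5]
grip_width: 0.998
grip_force: 0.0
t 25.25 tcp [ 445.4 -327.8  240.1] x [-1.    -0.001  0.001] y [-0.001  1.     0.001] f [-0.3  0.2  0.5] gw 0.998 gf 0.0 j6 -2.42
px [316.2 169.5] r 22.9 exp [320.1 176.2] 22.2 -> [ 438.2 -331.8   60. ]
px [320.5 169.8] r 20.8 exp [320.1 176.2] 22.2 -> [ 438.5 -327.6   60. ]
px [319.8 166.2] r 23.0 exp [320.1 176.2] 22.2 -> [ 434.9 -328.2   60. ]
cone_1 [(array([ 430., -336.,   56.]), 0.93, array([312., 160.])), (array([638.,  -2.,  71.]), 0.85, array([605., 342.])), (array([631., -11.,  25.]), 0.63, array([570., 311.]))]
```

View pics/w7.png

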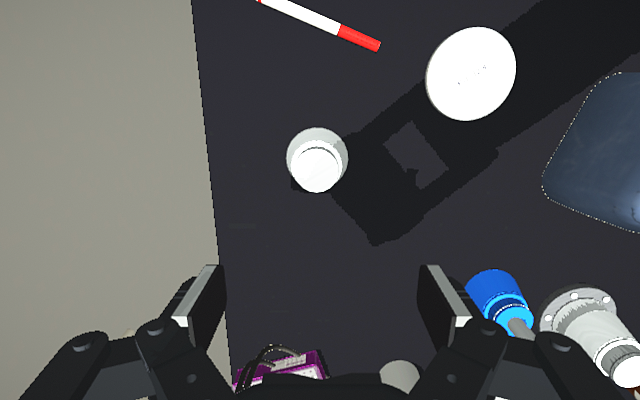

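Cone A's hub is at (316,169), i.e. (438,-332).

```bash
python3 -m pendant '0.007 -0.004 0.045 0;0 0 0.045 0;0 0 0.045 0;0 0 0.035 0;0 0 0.018 0;0 0 0.011 0;0 0 0 0;0 0 0 0' ; python3 -m pendant '0 0 0 0;0 0 0 0;0 0 0 0;0 0 0 0;0 0 0 0;0 0 0 0' 0 50; python3 -m pendant '0 0 -0.01 0;0 0 -0.03 0;0 0 -0.045 0;0 0 -0.045 0;0 0 -0.02 0;0 0 0 0'
python3 - <<'E'
from h import *
show(); to(653.5,14.4,190)
E
```

```text
time_s: 26.35
eef_pos: [438.8, -332.6, 42.7]
ee_rot: [0.0, -0.001, 1.0, -0.001]
force: [0.4, -0.2, -0.0]
grip_width: 0.999
grip_force: 0.0
time_s: 27.1
eef_pos: [438.5, -332.5, 42.4]
ee_rot: [0.0, -0.001, 1.0, -0.0]
force: [-1.1, 0.9, 5.1]
grip_width: 0.488
grip_force: 50.0
time_s: 27.85
eef_pos: [438.7, -332.7, 193.2]
ee_rot: [0.001, -0.001, 1.0, -0.001]
force: [-0.8, 0.4, -1.6]
grip_width: 0.486
grip_force: 50.9
t 27.85 tcp [ 438.7 -332.7  193.2] x [-1.    -0.001 -0.002] y [-0.001  1.    -0.002] f [-0.8  0.4 -1.6] gw 0.486 gf 50.9 j6 -2.43
tool shift mm [-215.3  346.8    2.9]
```

```bash
python3 -m pendant '-0.0215 0.0347 0 0;-0.0215 0.0347 0 0;-0.0215 0.0347 0 0;-0.0215 0.0347 0 0;-0.0215 0.0347 0 0;-0.0215 0.0347 0 0;-0.0215 0.0347 0 0;-0.0215 0.0347 0 0;-0.0215 0.0347 0 0;-0.0215 0.0347 0 0'; python3 -m pendant '0 0 0 0;0 0 0 0'
python3 - <<'E'
from h import *
show(); to(653.5,14.4,108)
E
```

```text
time_s: 29.1
eef_pos: [653.0, 16.2, 190.0]
ee_rot: [-0.001, -0.001, 1.0, 0.0]
force: [-0.5, -0.5, -0.3]
grip_width: 0.491
grip_force: 51.0
time_s: 29.35
eef_pos: [652.4, 14.5, 190.5]
ee_rot: [-0.001, -0.001, 1.0, 0.0]
force: [-0.2, -0.5, -1.1]
grip_width: 0.491
grip_force: 51.0
t 29.35 tcp [652.4  14.5 190.5] x [-1.    -0.001  0.002] y [-0.001  1.     0.   ] f [-0.2 -0.5 -1.1] gw 0.491 gf 51.0 j6 -1.73
tool shift mm [-1.3 -0.1 82.5]
```

Seat is at TCP ≈ 100.

```bash
python3 -m pendant '-0.0006 0 0.035 0;0 0 0.03 0;0 0 0.012 0;0 0 0.007 0;0 0 0.004 0;0 0 0.003 0;0 0 0.001 0;0 0 0 0';  python3 -m pendant '0 0 0.001 0;0 0 0 0;0 0 0 0'; python3 -m pendant '0 0 0 0;0 0 0 0;0 0 0 0;0 0 0 0' 0.8;  python3 -m pendant '0 0 -0.04 0;0 0 -0.045 0;0 0 -0.045 0;0 0 -0.035 0;0 0 0 0;0 0 0 0' 1
python3 - <<'E'
from h import *
show(); c=look([653,14,118],50,22,tag='w8')
print([(np.round(b['at']),round(b['p'],2),proj(c,b['at']).round()) for b in models.boxes_of('wrist','top_cone')])
c=viewer.capture('side'); save(c,'side1')
for n in ['cone_1','seal_ring','lock_collar']: print(n,[(np.round(b['at']),round(b['p'],2),proj(c,b['at']).round()) for b in models.boxes_of('side',n)])
a=cv2.imread('pics/w8.png'); b=c['color'][120:320,180:480,::-1]
cv2.imwrite('pics/d.png',np.vstack([cv2.resize(a[80:260,100:520],(700,300)),cv2.resize(b,(450,300))[:,:,:].copy() if 0 else cv2.copyMakeBorder(cv2.resize(b,(450,300)),0,0,0,250,cv2.BORDER_CONSTANT)]))
E
```

```text
time_s: 30.35
eef_pos: [653.7, 14.9, 100.2]
ee_rot: [0.0, -0.001, 1.0, -0.0]
force: [-1.0, -0.0, -0.1]
grip_width: 0.488
grip_force: 51.3
time_s: 30.72
eef_pos: [654.0, 14.7, 100.0]
ee_rot: [0.001, -0.001, 1.0, -0.0]
force: [-2.2, -0.4, 5.2]
grip_width: 0.489
grip_force: 51.9
time_s: 31.22
eef_pos: [653.5, 14.9, 98.7]
ee_rot: [-0.0, -0.001, 1.0, 0.0]
force: [0.0, 1.0, -0.1]
grip_width: 0.799
grip_force: 0.0
time_s: 31.98
eef_pos: [653.2, 14.9, 262.6]
ee_rot: [-0.001, -0.001, 1.0, 0.0]
force: [-0.1, 0.2, -1.1]
grip_width: 1.001
grip_force: 0.0
t 31.98 tcp [653.2  14.9 262.6] x [-1.    -0.001  0.002] y [-0.001  1.     0.   ] f [-0.1  0.2 -1.1] gw 1.001 gf 0.0 j6 -1.73
px [321.5 186.5] r 24.9 exp [319.4 186.5] 24.7 -> [653.   15.9 118. ]
px [321.5 190.5] r 25.3 exp [319.4 186.5] 24.7 -> [656.7  15.9 118. ]
px [322.8 181.8] r 26.1 exp [319.4 186.5] 24.7 -> [648.7  17.1 118. ]
[(array([614., -98.,  50.]), 0.78, array([212., 133.]))]
cone_1 [(array([672.,  13.,  97.]), 0.86, array([309., 229.])), (array([686.,  11.,  42.]), 0.39, array([309., 240.])), (array([683.,  12.,  20.]), 0.35, array([310., 242.]))]
seal_ring [(array([667., 276.,  13.]), 0.53, array([381., 231.]))]
lock_collar []
```

View pics/d.png

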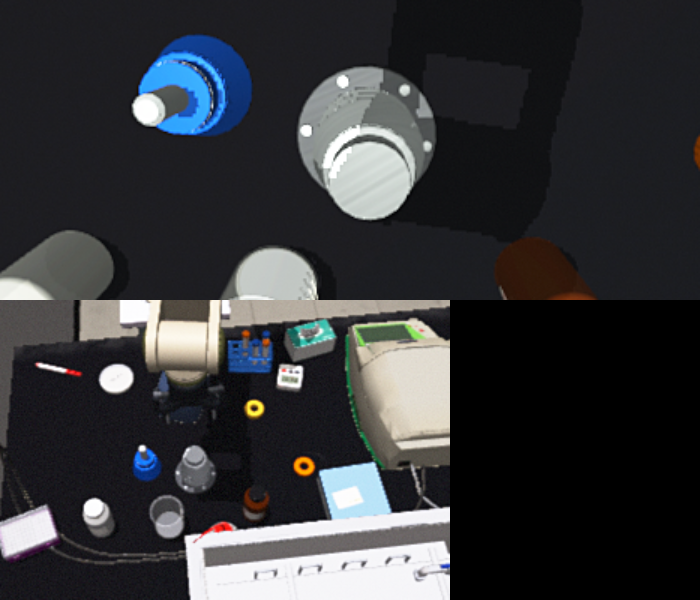

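All three steel cones are nested square and nothing is left over. Next, the blue cone.

```bash
python3 -m pendant '0.011 -0.04 0 0;0.011 -0.04 0 0;0.0115 -0.0395 0 0;0 0 0.045 0;0 0 0.045 0;0 0 0.045 0;0 0 0.035 0;0 0 0.023 0;0 0 0 0;0 0 0 0'; python3 -m pendant '0 0 0 0;0 0 0 0;0 0 0 0;0 0 0 0;0 0 0 0;0 0 0 0' 0 50; python3 -m pendant '0 0 -0.01 0;0 0 -0.04 0;0 0 -0.045 0;0 0 -0.045 0;0 0 -0.035 0;0 0 0 0;0 0 0 0'
python3 - <<'E'
from h import *
show(); to(653.5,14.6,180); save(viewer.capture('wrist'),'w9')
E
```

```text
time_s: 33.52
eef_pos: [620.7, -104.8, 72.0]
ee_rot: [0.001, -0.001, 1.0, -0.0]
force: [0.0, -0.2, -0.3]
grip_width: 0.999
grip_force: 0.0
time_s: 34.28
eef_pos: [620.3, -104.7, 71.1]
ee_rot: [0.0, -0.001, 1.0, -0.0]
force: [-1.1, 0.1, 3.4]
grip_width: 0.194
grip_force: 48.7
time_s: 35.15
eef_pos: [619.7, -104.5, 244.5]
ee_rot: [-0.001, -0.001, 1.0, 0.0]
force: [-0.1, 0.6, -1.6]
grip_width: 0.195
grip_force: 48.8
t 35.15 tcp [ 619.7 -104.5  244.5] x [-1.    -0.001  0.002] y [-0.001  1.     0.001] f [-0.1  0.6 -1.6] gw 0.195 gf 48.8 j6 -1.93
tool shift mm [-34.  119.   64.6]
```

View pics/w9.png

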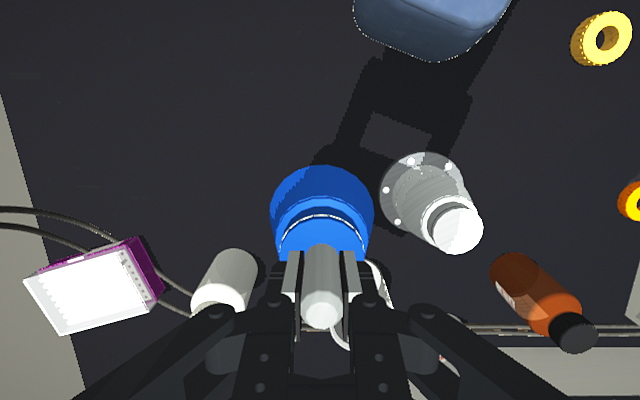

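The blue cone is held upright and centred (column ~321). Move it over and lower.

```bash
python3 -m pendant '-0.011 0.04 0 0;-0.011 0.04 0 0;-0.012 0.0392 0 0;0 0 0 0;0 0 0.035 0;0 0 0.03 0;0 0 0.015 0;0 0 0.006 0;0 0 0.003 0;0 0 0 0'; python3 -m pendant '0 0 0.003 0;0 0 0.002 0;0 0 0 0;0 0 0 0'
```

```text
time_s: 36.45
eef_pos: [654.3, 14.5, 157.5]
ee_rot: [0.001, -0.001, 1.0, -0.0]
force: [-0.7, 0.8, -1.2]
grip_width: 0.196
grip_force: 49.0
time_s: 36.95
eef_pos: [654.1, 14.6, 151.9]
ee_rot: [0.0, -0.001, 1.0, -0.0]
force: [-0.1, -0.4, -1.2]
grip_width: 0.197
grip_force: 49.0
```

```bash
python3 -m pendant '0 0 0.0015 0;0 0 0.0015 0;0 0 0 0;0 0 0 0'; python3 -m pendant '0 0 0 0;0 0 0 0;0 0 0 0;0 0 0 0' 0.6;  python3 -m pendant '0 0 -0.04 0;0 0 -0.045 0;0 0 -0.045 0;0 0 -0.025 0;0 0 0 0;0 0 0 0' 1
python3 - <<'E'
from h import *
show(); c=look([653.5,14.6,186],50,7,tag='w10')
cv2.imwrite('pics/w10c.png',c['color'][80:300,180:460,::-1])
E
```

```text
time_s: 37.45
eef_pos: [654.5, 14.4, 150.6]
ee_rot: [0.001, -0.001, 1.0, -0.0]
force: [-2.9, 0.3, 8.2]
grip_width: 0.195
grip_force: 50.1
time_s: 37.95
eef_pos: [654.0, 14.6, 148.6]
ee_rot: [-0.0, -0.001, 1.0, 0.0]
force: [-1.0, -0.3, -0.4]
grip_width: 0.599
grip_force: 0.0
time_s: 38.7
eef_pos: [653.7, 14.6, 302.0]
ee_rot: [-0.001, -0.001, 1.0, 0.0]
force: [-0.1, 0.3, -0.5]
grip_width: 1.0
grip_force: 0.0
t 38.7 tcp [653.7  14.6 302. ] x [-1.    -0.001  0.003] y [-0.001  1.     0.   ] f [-0.1  0.3 -0.5] gw 1.0 gf 0.0 j6 -1.73
px [322.8 196.8] r 8.4 exp [320.4 196.5] 8.6 -> [653.8  16.6 186. ]
```

View pics/w10c.png

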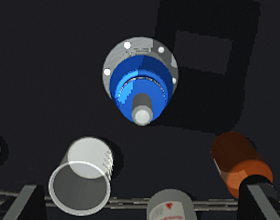

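The blue cone is seated, tip at (143,117) in the crop. Now the ring.

```bash
python3 -m pendant '0.0005 0.038 0 0;0 0.038 0 0;0 0.038 0 0;0 0.038 0 0;0 0.038 0 0;0 0.038 0 0;0 0.034 0 0;0 0 0 0;0 0 0 0'
python3 - <<'E'
from h import *
show(); c=viewer.capture('wrist')
for n in ['seal_ring','lock_collar']: print(n,[(np.round(b['at']),round(b['p'],2),proj(c,b['at']).round()) for b in models.boxes_of('wrist',n)])
im=c['color'][:,:,::-1]; hsv=cv2.cvtColor(im,cv2.COLOR_BGR2HSV); m=cv2.inRange(hsv,(5,150,120),(25,255,255))
n,l,s,ce=cv2.connectedComponentsWithStats(m)
for i in range(1,n):
    if s[i,4]>150: print(s[i],ce[i].round(1),ray(c,(s[i,0]+s[i,2]/2,s[i,1]+s[i,3]/2),10).round(0))
cv2.imwrite('pics/w11.png',im[:300,180:500])
E
```

```text
time_s: 39.88
eef_pos: [653.3, 275.9, 302.8]
ee_rot: [-0.001, -0.0, 1.0, -0.0]
force: [-0.0, -0.9, 0.5]
grip_width: 1.001
grip_force: 0.0
t 39.88 tcp [653.3 275.9 302.8] x [-1.    -0.001  0.002] y [-0.001  1.    -0.001] f [-0.  -0.9  0.5] gw 1.001 gf 0.0 j6 -1.34
seal_ring [(array([663., 278.,  15.]), 0.92, array([323., 163.])), (array([495., 178.,  20.]), 0.67, array([234.,  18.]))]
lock_collar [(array([496., 181.,  23.]), 0.89, array([236.,  19.]))]
[306 145  36  36 730] [324.5 163.2] [664. 280.  10.]
[188 240  45  29 591] [211.3 252.2] [798. 116.  10.]
```

View pics/w11.png

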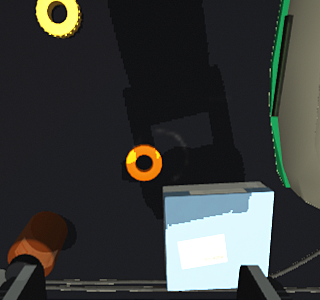

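The ring is at crop (144,163), about (664,279). The box's near edge is ~30 mm behind it and low. I'll approach with a partial opening and look again on the way.

```bash
python3 -m pendant '-0.0107 0.0037 0.04 0;0 0 0.04 0;0 0 0.04 0;0 0 0.03 0;0 0 0 0;0 0 0 0' 0.85
python3 - <<'E'
from h import *
show(); c=viewer.capture('wrist')
im=c['color'][:,:,::-1]; hsv=cv2.cvtColor(im,cv2.COLOR_BGR2HSV); m=cv2.inRange(hsv,(5,150,120),(25,255,255))
n,l,s,ce=cv2.connectedComponentsWithStats(m)
for i in range(1,n):
    if s[i,4]>150:
        cn,_=cv2.findContours((l==i).astype(np.uint8),cv2.RETR_CCOMP,cv2.CHAIN_APPROX_NONE)
        for k in cn:
            if len(k)>20: e=cv2.fitEllipse(k); print(len(k),np.round(e[0],1),np.round(e[1],1),'z14',ray(c,e[0],14).round(1),'z7',ray(c,e[0],7).round(1))
cv2.imwrite('pics/w12.png',im)
E
```

```text
time_s: 40.78
eef_pos: [664.6, 280.0, 155.7]
ee_rot: [0.001, -0.0, 1.0, 0.0]
force: [-0.6, 0.8, 0.4]
grip_width: 0.85
grip_force: 0.0
t 40.77 tcp [664.6 280.  155.7] x [-1.    -0.001 -0.003] y [-0.001  1.     0.001] f [-0.6  0.8  0.4] gw 0.85 gf 0.0 j6 -1.33
156 [319.8 184. ] [52.1 52.8] z14 [661.8 279.6  14. ] z7 [663.8 279.5   7. ]
73 [320.1 183.9] [22.8 26.6] z14 [661.8 279.8  14. ] z7 [663.8 279.8   7. ]
50 [328.5 166.9] [13.6 18.5] z14 [646.5 287.1  14. ] z7 [648.1 287.2   7. ]
115 [140.7 319. ] [17.9 47. ] z14 [804.2  97.3  14. ] z7 [809.7  92.8   7. ]
```

View pics/w12.png

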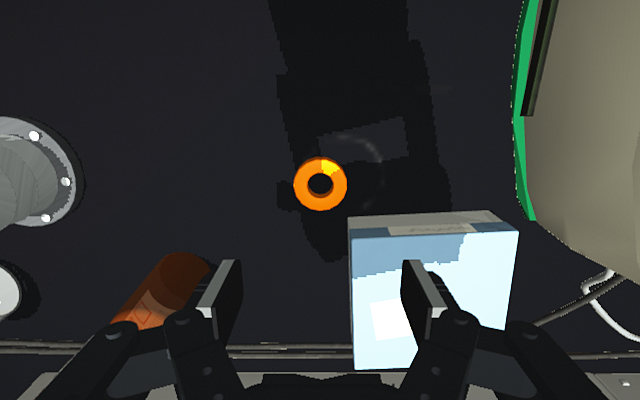

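```bash
python3 - <<'E'
from h import *
c=viewer.capture('wrist'); b=ray(c,(348,217),0); print(b.round())
for h in (20,40,60,80,100): print(h, ray(c,(350,235),h).round())
E
python3 -m pendant '0.0018 -0.0003 0.045 0;0 0 0.03 0;0 0 0.02 0;0 0 0 0;0 0 0 0'
```

```text
[699. 307.  -0.]
20 [709. 307.  20.]
40 [699. 305.  40.]
60 [690. 303.  60.]
80 [681. 301.  80.]
100 [672. 299. 100.]
time_s: 41.5
eef_pos: [663.0, 280.2, 60.6]
ee_rot: [0.001, -0.001, 1.0, 0.0]
force: [-0.3, -0.1, 0.4]
grip_width: 0.851
grip_force: 0.0
```

The box is 40 mm high, so there is clearance.

```bash
python3 -m pendant '0 0 0.03 0;0 0 0.02 0;0 0 0.007 0;0 0 0 0;0 0 0 0'; python3 -m pendant '0 0 0 0;0 0 0 0;0 0 0 0;0 0 0 0;0 0 0 0;0 0 0 0' 0 40; python3 -m pendant '0 0 -0.01 0;0 0 -0.04 0;0 0 -0.045 0;0 0 -0.05 0;0 0 -0.05 0;0 0 -0.04 0;0 0 0 0;0 0 0 0';  python3 - <<'E'
from h import *
show(); c=viewer.capture('wrist')
im=c['color'][:,:,::-1]; cv2.imwrite('pics/w13.png',im[180:400,160:480])
to(653.8,15,240)
E
```

```text
time_s: 42.12
eef_pos: [662.7, 280.2, 3.0]
ee_rot: [0.001, -0.001, 1.0, 0.0]
force: [0.5, -1.2, 0.7]
grip_width: 0.853
grip_force: 0.0
time_s: 42.88
eef_pos: [662.6, 280.2, 3.0]
ee_rot: [0.001, -0.001, 1.0, 0.0]
force: [-1.9, 0.5, 5.7]
grip_width: 0.541
grip_force: 40.6
time_s: 43.88
eef_pos: [661.8, 279.9, 235.8]
ee_rot: [-0.001, -0.001, 1.0, -0.0]
force: [1.0, -0.3, -1.2]
grip_width: 0.54
grip_force: 41.2
t 43.88 tcp [661.8 279.9 235.8] x [-1.    -0.001  0.002] y [-0.001  1.    -0.   ] f [ 1.  -0.3 -1.2] gw 0.54 gf 41.2 j6 -1.33
tool shift mm [   8.2 -264.9   -4.6]
```

View pics/w13.png

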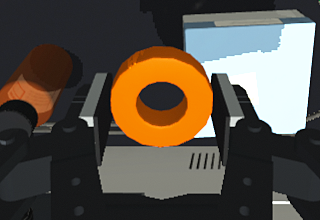

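The ring is held level between the pads; its top centre is near crop (161,97). Measure the offset while moving over.

```bash
python3 -m pendant '0.001 -0.038 0 0;0.001 -0.038 0 0;0.001 -0.038 0 0;0.001 -0.038 0 0;0.001 -0.038 0 0;0.001 -0.038 0 0;0.001 -0.037 0 0;0.001 0 0 0;0 0 0 0;0 0 0 0'
python3 - <<'E'
from h import *
show(); s,p,_=st(); c=viewer.capture('wrist')
im=c['color'][:,:,::-1]; hsv=cv2.cvtColor(im,cv2.COLOR_BGR2HSV); m=cv2.inRange(hsv,(5,150,120),(25,255,255))
n,l,q,ce=cv2.connectedComponentsWithStats(m); i=1+np.argmax(q[1:,4])
cn,_=cv2.findContours((l==i).astype(np.uint8),cv2.RETR_CCOMP,cv2.CHAIN_APPROX_NONE)
for k in cn:
    if len(k)>40: e=cv2.fitEllipse(k); print(len(k),np.round(e[0],1),np.round(e[1],1),[(ray(c,e[0],p[2]+dz)-p).round(1) for dz in (11,4)])
# bore upper edge: for reference projections of expected top ring
f=lambda x,dz:[proj(c,p+[x+11.5*np.cos(a),11.5*np.sin(a),dz]).round(1) for a in (0,np.pi/2,np.pi,-np.pi/2)]
print('bore top exp (far,left/right,near) x=0',f(0,11))
cv2.imwrite('pics/w14.png',im)
E
```

```text
time_s: 45.18
eef_pos: [654.3, 16.1, 236.4]
ee_rot: [-0.0, -0.001, 1.0, 0.0]
force: [0.5, 0.4, -0.7]
grip_width: 0.54
grip_force: 41.2
t 45.17 tcp [654.3  16.1 236.4] x [-1.    -0.003  0.001] y [-0.003  1.     0.   ] f [ 0.5  0.4 -0.7] gw 0.54 gf 41.2 j6 -1.73
292 [321.2 276.9] [100.2 102.5] [array([-3.4,  0.5, 11. ]), array([0.9, 0.5, 4. ])]
106 [321.2 276. ] [29.7 45.2] [array([-3.8,  0.4, 11. ]), array([0.4, 0.5, 4. ])]
bore top exp (far,left/right,near) x=0 [array([320.2, 305. ]), array([345.7, 283.4]), array([320.2, 260.7]), array([294.7, 283.4])]
```

View pics/w14.png

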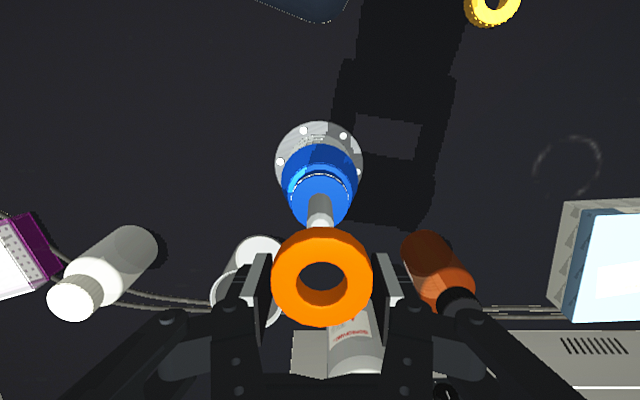

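The bore matches the expected pixels, so the ring is centred on the TCP. Lowering with force checks.

```bash
python3 -m pendant '0.0005 -0.0008 0.03 0;0 0 0.015 0;0 0 0 0;0 0 0.006 0;0 0 0.004 0;0 0 0 0'
python3 - <<'E'
from h import *
show()
E
```

```text
time_s: 45.98
eef_pos: [653.9, 14.2, 181.7]
ee_rot: [-0.0, -0.001, 1.0, -0.0]
force: [-0.2, -0.2, 0.3]
grip_width: 0.541
grip_force: 41.2
t 45.98 tcp [653.9  14.2 181.7] x [-1.    -0.001  0.   ] y [-0.001  1.    -0.   ] f [-0.2 -0.2  0.3] gw 0.541 gf 41.2 j6 -1.73
```

```bash
python3 -m pendant '0 0.0005 0.01 0;0 0 0.01 0;0 0 0.008 0;0 0 0.005 0;0 0 0.003 0;0 0 0.002 0;0 0 0 0;0 0 0 0'; python3 -m pendant '0 0 0.0015 0;0 0 0 0;0 0 0 0'
```

```text
time_s: 46.98
eef_pos: [654.0, 14.7, 144.0]
ee_rot: [0.0, -0.001, 1.0, -0.0]
force: [-1.0, 0.3, -0.9]
grip_width: 0.543
grip_force: 41.2
time_s: 47.35
eef_pos: [654.3, 14.5, 143.2]
ee_rot: [0.001, -0.001, 1.0, -0.0]
force: [-0.6, -0.7, 6.0]
grip_width: 0.542
grip_force: 41.7
```

```bash
python3 -m pendant '0 0 0 0;0 0 0 0;0 0 0 0;0 0 0 0' 0.8;  python3 -m pendant '0 0 -0.03 0;0 0 -0.045 0;0 0 -0.035 0;0 0 0 0;0.0205 0.0207 0 0;0.0205 0.0207 0 0;0.0205 0.0207 0 0;0.0205 0.0207 0 0;0.0205 0.0207 0 0;0.0205 0.0207 0 0'; python3 -m pendant '0.0205 0.0207 0 0;0.0205 0.0207 0.04 0;0 0 0.03 0;0 0 0 0;0 0 0 0' 0.85
python3 - <<'E'
from h import *
show(); c=viewer.capture('wrist'); s,p,_=st()
for n in ['seal_ring','lock_collar']: print(n,[(np.round(b['at']),round(b['p'],2),proj(c,b['at']).round()) for b in models.boxes_of('wrist',n)])
im=c['color'][:,:,::-1]; hsv=cv2.cvtColor(im,cv2.COLOR_BGR2HSV); m=cv2.inRange(hsv,(5,100,80),(35,255,255))
n,l,s,ce=cv2.connectedComponentsWithStats(m)
for i in range(1,n):
    if s[i,4]>150:
        cn,_=cv2.findContours((l==i).astype(np.uint8),cv2.RETR_CCOMP,cv2.CHAIN_APPROX_NONE)
        for k in cn:
            if len(k)>30: e=cv2.fitEllipse(k); print(len(k),np.round(e[0],1),np.round(e[1],1),'z20',ray(c,e[0],20).round(1),'z10',ray(c,e[0],10).round(1))
c2=viewer.capture('side'); cv2.imwrite('pics/w15.png',np.vstack([im,cv2.resize(c2['color'][190:265,250:410,::-1],(640,200))[:, :]])[:600])
E
```

```text
time_s: 47.85
eef_pos: [653.9, 14.7, 142.2]
ee_rot: [-0.0, -0.001, 1.0, 0.0]
force: [-0.5, -0.0, -0.3]
grip_width: 0.8
grip_force: 0.0
time_s: 49.1
eef_pos: [529.7, 139.4, 251.1]
ee_rot: [-0.001, -0.001, 1.0, -0.0]
force: [-0.3, 0.6, 0.7]
grip_width: 0.801
grip_force: 0.0
time_s: 49.72
eef_pos: [490.3, 180.0, 183.1]
ee_rot: [0.001, -0.0, 1.0, 0.0]
force: [0.3, 0.4, 0.0]
grip_width: 0.852
grip_force: 0.0
t 49.73 tcp [490.3 180.  183.1] x [-1.    -0.001 -0.001] y [-0.001  1.     0.   ] f [0.3 0.4 0. ] gw 0.852 gf 0.0 j6 -1.44
seal_ring [(array([735., 146.,   7.]), 0.18, array([293., 373.]))]
lock_collar [(array([486., 179.,  18.]), 0.65, array([319., 176.]))]
193 [322.4 176.7] [49.5 53.1] z20 [486.2 181.7  20. ] z10 [488.9 181.8  10. ]
57 [321.5 176. ] [18.1 22.4] z20 [485.6 180.9  20. ] z10 [488.2 181.   10. ]
40 [335.5 163.7] [11.3 14.2] z20 [473.9 193.9  20. ] z10 [476.1 194.4  10. ]
```

View pics/w15.png

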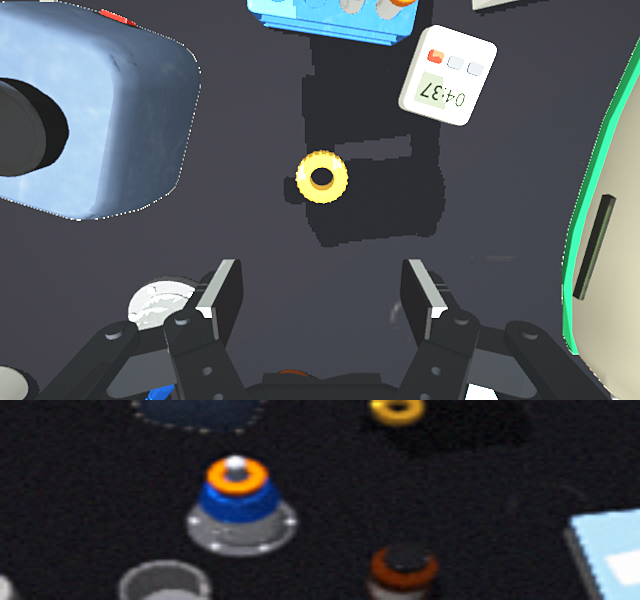

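The side crop shows the ring home on the blue hub. The collar is at (322,177), i.e. (487,181).

```bash
python3 -m pendant '0.003 0.0008 0.045 0;0 0 0.045 0;0 0 0.045 0;0 0 0.028 0;0 0 0.013 0;0 0 0 0;0 0 0 0'; python3 -m pendant '0 0 0 0;0 0 0 0;0 0 0 0;0 0 0 0;0 0 0 0;0 0 0 0' 0 40; python3 -m pendant '0 0 -0.01 0;0 0 -0.04 0;0 0 -0.045 0;0 0 -0.05 0;0 0 -0.05 0;0 0 -0.045 0;0 0 0 0;0 0 0 0';  python3 - <<'E'
from h import *
show(); to(653.9,14.7,245)
E
```

```text
time_s: 50.8
eef_pos: [487.6, 181.0, 7.5]
ee_rot: [0.001, -0.001, 1.0, 0.0]
force: [-0.0, -0.1, 0.6]
grip_width: 0.851
grip_force: 0.0
time_s: 51.55
eef_pos: [487.2, 181.0, 7.5]
ee_rot: [0.001, -0.001, 1.0, 0.0]
force: [-2.8, -0.6, 8.3]
grip_width: 0.537
grip_force: 40.7
time_s: 52.55
eef_pos: [486.2, 180.8, 245.5]
ee_rot: [-0.001, -0.001, 1.0, -0.0]
force: [-0.7, 0.5, -2.4]
grip_width: 0.532
grip_force: 41.7
t 52.55 tcp [486.2 180.8 245.5] x [-1.    -0.001  0.001] y [-0.001  1.    -0.   ] f [-0.7  0.5 -2.4] gw 0.532 gf 41.7 j6 -1.44
tool shift mm [-167.5 -166.3    0.3]
```

```bash
python3 -m pendant '-0.028 -0.0278 0 0;-0.028 -0.0278 0 0;-0.028 -0.0278 0 0;-0.028 -0.0278 0 0;-0.028 -0.0278 0 0;-0.0275 -0.0273 0 0;0 0 0 0;0 0 0 0'
python3 - <<'E'
from h import *
show(); s,p,_=st(); to(653.9,14.7,196); c=viewer.capture('wrist'); save(c,'w16')
im=c['color'][:,:,::-1]; hsv=cv2.cvtColor(im,cv2.COLOR_BGR2HSV); m=cv2.inRange(hsv,(5,100,80),(35,255,255))
n,l,q,ce=cv2.connectedComponentsWithStats(m); i=1+np.argmax(q[1:,4])
cn,_=cv2.findContours((l==i).astype(np.uint8),cv2.RETR_CCOMP,cv2.CHAIN_APPROX_NONE)
for k in cn:
    if len(k)>60: print(len(k),cv2.boundingRect(k))
o=lambda r,dz:[proj(c,p+[r*np.cos(a),r*np.sin(a),dz]).round(1) for a in (0,np.pi/2,np.pi,-np.pi/2)]
print('exp outer top',o(24,12.5),'bore top',o(11.5,12.5),'outer bottom',o(24,-7.5))
cv2.imwrite('pics/w16c.png',im[200:360,230:410])
E
```

```text
time_s: 53.55
eef_pos: [653.9, 15.2, 244.9]
ee_rot: [-0.001, -0.001, 1.0, 0.0]
force: [-0.1, 0.2, -0.8]
grip_width: 0.536
grip_force: 41.7
t 53.55 tcp [653.9  15.2 244.9] x [-1.    -0.001  0.003] y [-0.001  1.     0.001] f [-0.1  0.2 -0.8] gw 0.536 gf 41.7 j6 -1.73
tool shift mm [-0.2 -0.6 48.9]
400 (270, 175, 103, 155)
91 (300, 263, 44, 24)
101 (305, 194, 32, 32)
exp outer top [array([320.3, 329.6]), array([373.9, 285.1]), array([320.2, 236.1]), array([266.5, 285.2])] bore top [array([320.2, 307. ]), array([345.9, 285.2]), array([320.2, 262.3]), array([294.5, 285.2])] outer bottom [array([320.3, 303.6]), array([367.9, 263. ]), array([320.2, 218.7]), array([272.6, 263.1])]
```

View pics/w16c.png

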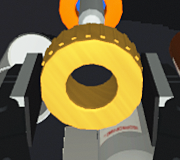

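The collar is centred: bore and outer edge are within 1 px of expected. Lowering.

```bash
python3 -m pendant '0 -0.0004 0.03 0;0 0 0.015 0;0 0 0 0;0 0 0.006 0;0 0 0.006 0;0 0 0.004 0;0 0 0 0'; python3 -m pendant '0 0 0.008 0;0 0 0.006 0;0 0 0.004 0;0 0 0.003 0;0 0 0 0;0 0 0 0'
```

```text
time_s: 54.48
eef_pos: [654.3, 14.4, 185.0]
ee_rot: [-0.0, -0.001, 1.0, 0.0]
force: [0.3, -0.5, -1.6]
grip_width: 0.535
grip_force: 41.7
time_s: 55.22
eef_pos: [654.5, 14.4, 164.5]
ee_rot: [0.0, -0.001, 1.0, -0.0]
force: [0.2, -0.4, -0.7]
grip_width: 0.535
grip_force: 41.7
```

```bash
python3 -m pendant '0 0 0.002 0;0 0 0.001 0;0 0 0.001 0;0 0 0 0;0 0 0 0'; python3 -m pendant '0 0 0 0;0 0 0 0;0 0 0 0;0 0 0 0' 0.8;  python3 -m pendant '0 0 -0.03 0;0 0 -0.045 0;0 0 -0.045 0;0 0 -0.02 0;0.03 0 0 0;0 0 0 0;0 0 0 0'
python3 - <<'E'
from h import *
show(); c=viewer.capture('wrist'); c2=viewer.capture('side')
cv2.imwrite('pics/f.png',np.vstack([cv2.resize(c['color'][100:260,230:410,::-1],(450,400)),cv2.resize(c2['color'][200:260,260:350,::-1],(450,200))[:, :]]))
E
```

```text
time_s: 55.85
eef_pos: [654.9, 14.2, 161.7]
ee_rot: [0.001, -0.001, 1.0, -0.0]
force: [-1.2, -1.2, 6.3]
grip_width: 0.529
grip_force: 42.4
time_s: 56.35
eef_pos: [654.4, 14.4, 160.2]
ee_rot: [-0.0, -0.001, 1.0, 0.0]
force: [-1.1, 0.4, -0.1]
grip_width: 0.803
grip_force: 0.0
time_s: 57.22
eef_pos: [624.8, 14.3, 300.4]
ee_rot: [0.0, -0.001, 1.0, -0.0]
force: [-0.5, -0.4, -0.5]
grip_width: 0.802
grip_force: 0.0
t 57.23 tcp [624.8  14.3 300.4] x [-1.    -0.001 -0.   ] y [-0.001  1.    -0.   ] f [-0.5 -0.4 -0.5] gw 0.802 gf 0.0 j6 -1.74
```

View pics/f.png

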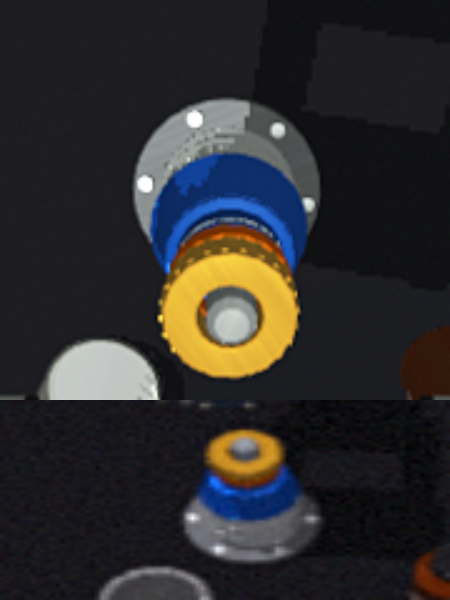

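The stack is complete and square. The collar lies flat at (230,315), the ring is under it, and the robot is clear.

```bash
python3 -c "
from rig import ctrl
print(ctrl.finish_job())"
```

```text
the job is handed in; nothing more can be done
None
```

I rebuilt the filter stack and handed the job in at about 57 s: three steel cones nested on the base, then the blue cone, the orange ring and the brass collar. My last pictures showed it square and the robot clear; the hand-in returned no verdict.

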